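# Pop open the bathroom lantern's battery door

### The arm

A 6-joint arm with a two-finger parallel gripper is mounted at the origin on the work surface. World frame = base frame: x ahead of the robot, y to its left, z up, the work surface at z = 0. Lengths are in m, angles in rad, forces in N, time in s.
With the tool pointing down it reaches from about 0.25 to 0.775 m from the base axis. Payload 4 kg.
Tool frame: the origin (TCP) lies between the finger pads; the fingertips stand 25 mm ahead of it and the grasp point (between the pads) lies 6 mm ahead of it; z points along the fingers, y is the line along which they close (so a half turn about z gives the same grasp; the last joint's range is limited). The gripper opens to 85 mm and grips with 20 to 120 N. Pads are 22 mm wide; open, the fingers measure 114 mm over their backs; the gripper's body (76 mm by 85 mm) begins 54 mm behind the grasp point. The pads swing forward as they close: fully open they stand 13 mm farther back than shut.
Start: joints at [1.024, 0.087, 1.371, -0, 1.684, -0.103], TCP at [0.236, 0.497, 0.256] pointing down, gripper open.
Joint ranges: [-3.1, 3.1], [-0.76, 2.03], [0.27, 2.55], [-1.08, 4.22], [0.17, 2.65], [-2.57, 2.57]. Speed limits (rad/s): [2.79, 2.79, 3.14, 3.14, 3.14, 3.14].

### API

Orientations are given as a unit quaternion [w, x, y, z].
In Python, from rig import ctrl, snapshot, camera_model gives the robot as it stands. The module is installed in compiled form; this text tells all that it offers.
- The arm moves only by the shell command python3 -m handwheel 'ROWS' [OPENING]. ROWS is a JSON object of lists of equal length, an entry for each row: "offset": the shift along the tool's x, y, z in m, a list of three; "turn": the turn about the tool's z in degrees. A call has 1 to 8 rows; each row shifts and turns the commanded pose from where the row before left it, along the tool's axes as they then stand; what a row does not reach is not made up. A row lasts 1/8 s, in which the tool goes at most 62.5 mm and 10.7 degrees, less where a joint would pass 70% of its speed; a pose out of reach is approached as far as the arm can. A call is refused whole if a number of a shift passes 0.0625 or a number of a turn 10.7, either way. A call with a gripper value outside its range is refused whole. OPENING is the opening, from 0 (shut) to 1 (fully open), set as the call begins (- or left out, the last holds). The fingers move at their own pace and stop on an object; the grip force is fixed at half the most. Time passes only in rows, so rows that do not move let the fingers close. It gives the time, the measured TCP pose, the force and the opening at its end, in the units of the state.
- ctrl.observe(): the state, without advancing time (a new reading comes with each control period).
- snapshot(name): name is "scene" or "top" or "wrist"; returns the picture (400x640x3 uint8, blue, green, red); there is no depth.
- camera_model(name): a dict with "intrinsics" (3x3 intrinsics, pixels), "pose" (4x4, takes a point from camera to world coordinates); the wrist camera has in their place "mount" (4x4, takes a point from camera to tool coordinates, whose origin is the TCP and whose axes are the flange's). Camera axes: x right, y down, z forward; pixel columns grow to the right and rows downward; lengths in m; the calibration is good to about 2 mm. A picture is of the moment at which its call begins: read the wrist's pose just before it. camera_model takes no time and is no camera call.
- ctrl.sign_off(): hands the job in, once; it reports no verdict.
The state is a dict: "t": time; "joint_pos": joint angles; "joint_velocities": joint speeds; "joint_torque": joint torques, N m; "tcp_pos": TCP position; "ee_rot": TCP orientation; "contact_force": force on the tool from outside, world axes, zero at the start; "ft_torque": the same for the moment, N m; "opening": finger opening in m.
Only numpy, scipy, OpenCV 4.12 (cv2) and the standard library are available. Lean on these libraries where they do the work, as an engineer would, in place of code of your own. Each camera call takes 0.05 s, during which the arm holds its last target. There are 200 camera calls.

### The job

The lantern lying on the shelf needs fresh batteries: slide its small thumb latch sideways, away from over the battery door, until the sprung door pops up and stands open. Leave the lamp's on/off switch as it is.

Things in the scene. Friction and masses are not known exactly. Their poses are not given: they have to be found in the camera images.
- lantern: White lantern lying on its back, fixed to the shelf, 250 x 90 mm. Origin: on the shelf surface under it. Own x runs from the foot (box-shaped battery case, x -115 to 20 mm) to the head (clear round lamp, then end cap, x 105 to 135 mm, and wire handle); z up. Flat upper face of the case: 66 mm above the origin. The white shaver case with a similar nub is a bystander.
- thumb_latch (a joint): Grey thumb block on the case, 14 (x) by 16 (y) mm, 12 mm high (top 78 mm above the lantern's origin). Centre at lantern x = -90 mm, y = 9 mm + joint value. Value: slide in m to lantern +y (left, seen from foot to head), 0 shut, stop 0.016. Slides against 1.5 N, stays where left. Face around it flat and clear to y = +-45 mm, save its tongue, 12 mm wide, 4 mm high, running to +x over the door.
- battery_door (a joint): White door flush in the case's upper face, lantern x -60 to 0 mm, y -38 to 12 mm, hinged along its edge at x = 0 (nearer the lamp). Angle in rad: 0 shut, 1.75 fully open, a little past upright. The latch's tongue covers its corner and is clear of it once the latch has slid about 9 mm; a weak spring then swings it up by itself within a second.
- lamp_switch (a joint): Grey toggle stub, 7 mm thick, 17 mm high, on the end cap's top at lantern x = 120 mm, y = 0: the lamp's on/off switch, to be left alone. Angle in rad: 0 off (as it starts, leaning to lantern +y), 0.75 on.

How it is judged:
By the outcome, as a careful person would: the job done as asked, in the order asked, and still so for the second after the job is handed in, with the robot touching nothing.
It also fails if it takes over 32 s, if anything falls off the work surface, if the arm or the gripper's body presses on something with over 40 N, if the wrist force passes 120 N, or if a joint passes its speed limit or range.

## Working session

There is one attempt and no reset: what is moved stays moved. The work goes in short steps, Python scripts to look and compute and a shell command to move; the robot and the scene stay as the last step left them, time stands still between calls to the robot, and variables do not carry over. Pictures are saved under pics/ and viewed, on a budget of 10 in all, crops included, one or two more only if the job needs it, and the job is handed in when it is done.

```bash
mkdir -p pics
python3 - <<'E'
from rig import ctrl,snapshot,camera_model
import cv2,numpy as np
s=ctrl.observe();print(s)
a=snapshot("top");b=snapshot("scene");cv2.imwrite("pics/top.png",a);cv2.imwrite("pics/scene.png",b)
for n in("top","scene","wrist"):print(n,camera_model(n))
E
```

```text
{'t': 0.0, 'joint_pos': array([ 1.02388666e+00,  8.79765494e-02,  1.37227935e+00, -3.72085271e-05,
        1.68360150e+00, -1.03081756e-01]), 'joint_velocities': array([ 2.10951321e-04, -1.48856881e-04, -4.77567803e-04, -7.94558996e-05,
       -1.24279513e-03,  5.17729399e-04]), 'joint_torque': array([ 4.33907526e-04, -3.51867878e+01, -3.13277471e+01,  4.34091726e-05,
        1.04436654e-02, -4.55038204e-06]), 'tcp_pos': array([0.23594033, 0.49632517, 0.25511456]), 'ee_rot': array([-3.44051666e-04,  2.20098928e-01,  9.75476898e-01, -1.07899958e-03]), 'contact_force': array([-0.36469495,  0.38656316, -0.52032582]), 'ft_torque': array([-0.06052887, -0.03745897, -0.03448659]), 'opening': 0.08557339325235301}
top {'intrinsics': array([[416.92954486,   0.        , 317.89060593],
       [  0.        , 416.92954486, 204.54517422],
       [  0.        ,   0.        ,   1.        ]]), 'pose': array([[-0.02650236, -0.99850912,  0.04771965,  0.59417873],
       [-0.99896638,  0.02469057, -0.03816477,  0.02388357],
       [ 0.03692964, -0.04868178, -0.9981314 ,  0.73864907],
       [ 0.        ,
[... 299 characters left out ...]
57494483,  0.61356387, -0.54127425,  0.38974651],
       [ 0.00419408, -0.66375045, -0.74794234,  0.61985526],
       [ 0.        ,  0.        ,  0.        ,  1.        ]])}
wrist {'intrinsics': array([[284.92589956,   0.        , 313.28131757],
       [  0.        , 284.92589956, 203.6894509 ],
       [  0.        ,   0.        ,   1.        ]]), 'mount': array([[-2.62653783e-04, -9.63771657e-01, -2.66728559e-01,
         6.65046105e-02],
       [ 9.99999738e-01, -7.31372362e-05, -7.20455731e-04,
         4.18987809e-04],
       [ 6.74847024e-04, -2.66728678e-01,  9.63771424e-01,
        -1.16926759e-01],
       [ 0.00000000e+00,  0.00000000e+00,  0.00000000e+00,
         1.00000000e+00]])}
```

View pics/top.png

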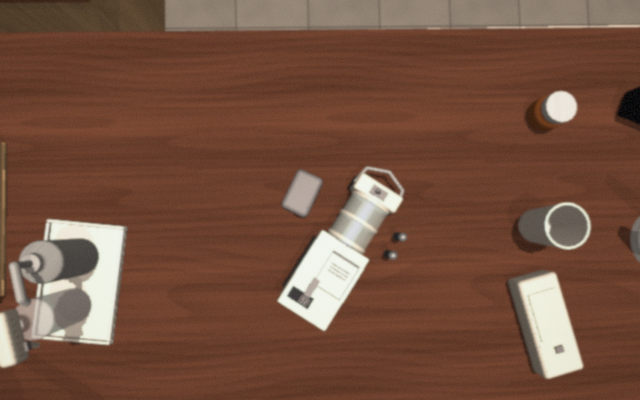

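View pics/scene.png

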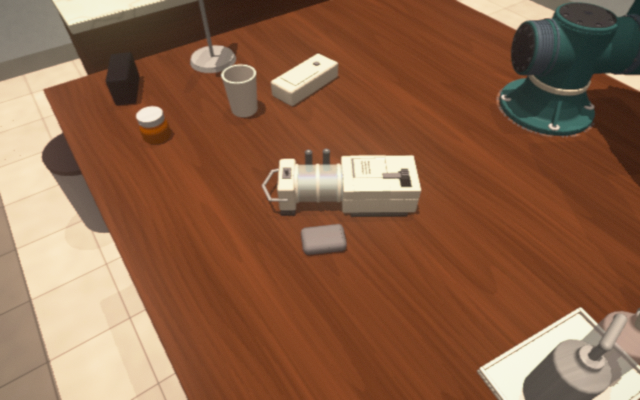

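The latch, a dark block, is at about (301,296) in the top view with its tongue running to up-right. The case corners are near (279,300), (325,329), (367,263) and (321,232). The shaver case is the box at (545,325).

```bash
cat > h.py <<'E'
import cv2,numpy as np
from scipy.spatial.transform import Rotation as R
from rig import ctrl,snapshot,camera_model
def tool(s):
    q=s["ee_rot"];T=np.eye(4);T[:3,:3]=R.from_quat([q[1],q[2],q[3],q[0]]).as_matrix();T[:3,3]=s["tcp_pos"];return T
def pose(n,s=None):
    m=camera_model(n);return m["intrinsics"],(m["pose"] if n!="wrist" else tool(s)@m["mount"])
def ray(K,P,uv,z):
    d=P[:3,:3]@np.linalg.solve(K,[uv[0],uv[1],1]);return P[:3,3]+d*(z-P[2,3])/d[2]
def proj(K,P,p):
    c=P[:3,:3].T@(np.asarray(p)-P[:3,3]);u=K@c;return u[:2]/u[2]
E
python3 - <<'E'
from h import *
im=cv2.imread("pics/top.png");K,P=pose("top")
m=(im.min(2)>150).astype(np.uint8);r=np.zeros_like(m);r[225:340,270:375]=m[225:340,270:375]
r=cv2.morphologyEx(r,cv2.MORPH_CLOSE,np.ones((9,9)))
r=cv2.morphologyEx(r,cv2.MORPH_OPEN,np.ones((15,15)))
c=max(cv2.findContours(r,0,2)[0],key=cv2.contourArea)
q=cv2.boxPoints(cv2.minAreaRect(c));W=np.array([ray(K,P,x,.066) for x in q]);print(q,W[:,:2],np.linalg.norm(W-np.roll(W,-1,0),axis=1))
foot=W[np.argsort(q[:,1])[-2:]].mean(0)
foot=min([(W[i]+W[(i+1)%4])/2 for i in range(4)],key=lambda p:p[0]-p[1]*-.6)
ctr=W.mean(0);ex=ctr-foot;ex/=np.linalg.norm(ex);ey=np.cross([0,0,1],ex)
O=ctr+ex*.0475;L=O-ex*.09+ey*.009
print("yaw",np.degrees(np.arctan2(ex[1],ex[0])),"O",O,"latch",L)
for z in(.066,.078):print(proj(K,P,[L[0],L[1],z]))
s=ctrl.observe();T=tool(s);print("toolx",T[:3,0],"tooly",T[:3,1]);print("latch in tool",T[:3,:3].T@(L-T[:3,3]))
t=np.degrees(np.arctan2(T[1,1],T[0,1]));print("tool y yaw",t,"lantern y yaw",np.degrees(np.arctan2(ey[1],ey[0])))
E
```

```text
[[276.4382  300.8989 ]
 [334.58426 207.86519]
 [382.8539  238.03372]
 [324.70786 331.06744]] [[ 0.47439378  0.06827844]
 [ 0.62029249 -0.02871605]
 [ 0.56946002 -0.10563434]
 [ 0.42425687 -0.00735097]] [0.17519807 0.09219741 0.17533847 0.09073873]
yaw 56.49992993525312 O [0.54831785 0.02125382 0.066     ] latch [ 0.49113846 -0.04882841  0.066     ]
[349.36788518 287.92303263]
[350.22260857 289.07187443]
toolx [-9.03102167e-01  4.29425714e-01  1.79560121e-04] tooly [ 0.42942447  0.90310041 -0.00206909]
latch in tool [-0.46459581 -0.38238661  0.18992363]
tool y yaw 64.5689008053404 lantern y yaw 146.4999299352531
```

```bash
python3 -m handwheel '{"offset":[[0,0,0],[-0.046,-0.029,0.0],[-0.046,-0.029,0.0],[-0.046,-0.029,0.005],[-0.046,-0.029,0.005],[-0.046,-0.029,0.005],[-0.046,-0.029,0.005],[-0.046,-0.029,0.005]],"turn":[8.4,0,0,0,0,0,0,0]}' 0 && python3 -m handwheel '{"offset":[[-0.046,-0.029,0.01],[-0.046,-0.029,0.01],[-0.046,-0.029,0.01],[0,0,0],[0,0,0]],"turn":[0,0,0,0,0]}' 0
python3 - <<'E'
from h import *
s=ctrl.observe();im=snapshot("wrist");cv2.imwrite("pics/w1.png",im)
O=np.array([.5448,-.0336,0]);ex=np.array([.8305,-.557,0]);ey=np.array([.557,.8305,0])
K,P=pose("wrist",s);print(s["t"],s["tcp_pos"],tool(s)[:3,:2].T,s["contact_force"])
for x,y,z in[(-.115,.045,.066),(-.115,-.045,.066),(.02,-.045,.066),(-.09,.009,.078)]:print(proj(K,P,O+x*ex+y*ey+[0,0,z]))
E
```

```text
t: 1.1
tcp_pos: [0.3908, 0.1472, 0.2308]
ee_rot: [-0.0, 0.291, 0.957, 0.0]
contact_force: [1.4, -0.4, -0.3]
opening: -0.0003
t: 1.72
tcp_pos: [0.4565, -0.0, 0.2009]
ee_rot: [-0.001, 0.291, 0.957, 0.0]
contact_force: [-0.6, 0.5, -0.3]
opening: 0.0001
1.725 [ 4.56502508e-01 -4.99442158e-05  2.00871838e-01] [[-8.30389105e-01  5.57181827e-01  1.53161335e-03]
 [ 5.57182528e-01  8.30390046e-01  3.77986123e-05]] [-0.55402288  0.49841777 -0.28821085]
[387.1395822  175.68463802]
[286.32443729 175.72001675]
[289.71469133 306.95141147]
[347.47399157 206.31582008]
```

View pics/w1.png

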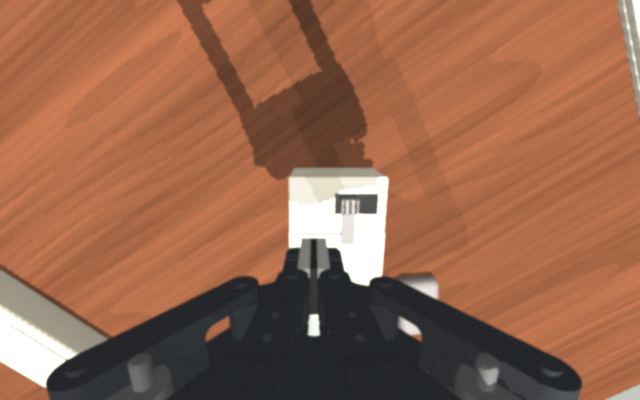

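The latch is at (349,207), within 2 px of my prediction. The fingertips are at (313,245), on its free −y side, so I'll go down beside it.

```bash
python3 -m handwheel '{"offset":[[0,0,0.05],[0,0,0.04],[0,0,0.008],[0,0,0.004],[0,0,0.003],[0,0,0]],"turn":[0,0,0,0,0,0]}' && python3 -m handwheel '{"offset":[[0,0.004,0],[0,0.004,0],[0,0.004,0],[0,0.003,0],[0,0,0]],"turn":[0,0,0,0,0]}'
python3 - <<'E'
from h import *
im=snapshot("wrist");cv2.imwrite("pics/w2.png",im)
E
```

```text
t: 2.52
tcp_pos: [0.4577, -0.0002, 0.0976]
ee_rot: [0.001, 0.291, 0.957, 0.0]
contact_force: [0.2, 0.0, 0.5]
opening: 0.0
t: 3.15
tcp_pos: [0.4656, 0.0125, 0.0965]
ee_rot: [0.0, 0.291, 0.957, 0.0]
contact_force: [0.8, 0.3, 1.7]
opening: 0.0004
```

View pics/w2.png

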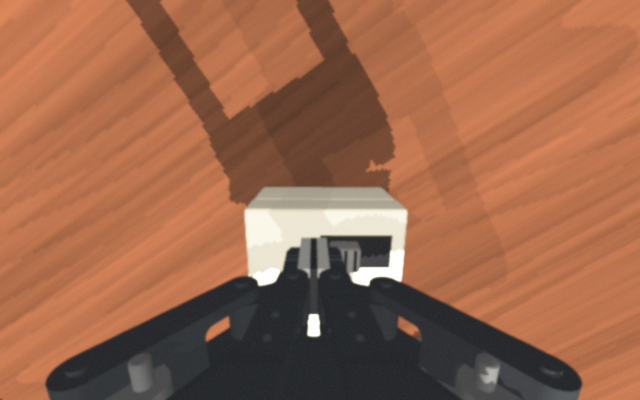

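The finger, right edge at about px 328, is now against the latch at 330–360. The dark slot is free on the right, so I'll push.

```bash
python3 -m handwheel '{"offset":[[0,0.003,0],[0,0.003,0],[0,0.003,0],[0,0.003,0],[0,0.002,0],[0,0,0]],"turn":[0,0,0,0,0,0]}'
python3 - <<'E'
from h import *
im=snapshot("wrist");im2=snapshot("scene");print(ctrl.observe()["contact_force"])
cv2.imwrite("pics/w3.png",np.vstack([im[150:330,150:550],im2[120:300,200:600]]))
E
```

```text
t: 3.95
tcp_pos: [0.4734, 0.0242, 0.0965]
ee_rot: [0.0, 0.291, 0.957, 0.0]
contact_force: [0.2, -1.1, 3.0]
opening: 0.0004
[-0.2587228  -0.67570871  3.56431334]
```

View pics/w3.png

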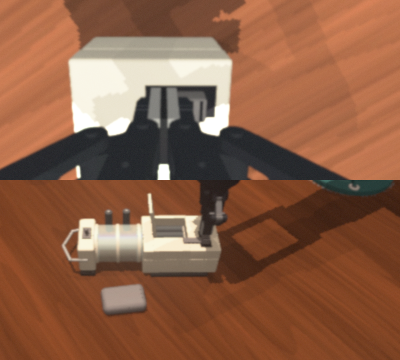

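The door stands open (upright at about (150,205) in the lower half). I'll back off, rise, and check.

```bash
python3 -m handwheel '{"offset":[[0,-0.006,0],[0,0,-0.03],[0,0,-0.05],[0.02,0,-0.05],[0.05,0,-0.02],[0.06,0,0],[0,0,0],[0,0,0]],"turn":[0,0,0,0,0,0,0,0]}'
python3 - <<'E'
from h import *
a=snapshot("top")[150:350,230:430];b=snapshot("scene")[120:320,220:420]
cv2.imwrite("pics/f.png",cv2.resize(np.hstack([a,b]),None,fx=2,fy=2,interpolation=2))
E
```

```text
t: 5.05
tcp_pos: [0.3615, 0.091, 0.2457]
ee_rot: [-0.0, 0.291, 0.957, -0.0]
contact_force: [1.1, 0.5, 0.3]
opening: 0.0001
```

View pics/f.png

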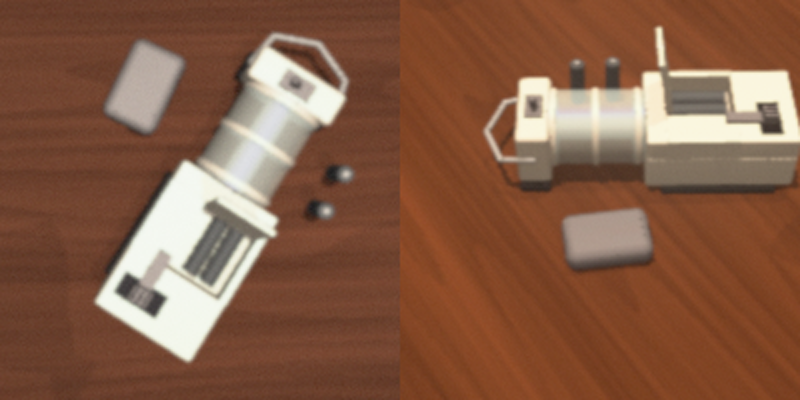

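The final view shows the door upright at the hinge (about (240,215) in the left half, (660,50) in the right). The latch tongue is beside the open bay at (160,265), and the switch at (295,83) is as it was. The arm is clear.

```bash
python3 -c "
from rig import ctrl;print(ctrl.sign_off(),ctrl.observe()['t'])"
```

```text
the job is handed in; nothing more can be done
the job is handed in; nothing more can be done
```

The battery door is open. I pushed the thumb latch sideways (to lantern +y) with the shut fingertips, the door sprang up, and I backed the arm off and handed the job in at about 5 s.

- **Last pictures:** with the arm clear, the door stood upright and the latch tongue was off the bay. The lamp switch looked as it did at the start, and nothing else had moved.
- **Forces:** readings at the end of each move stayed under about 4 N.
- **Not measured:** I only estimated the latch's travel, at roughly 10–14 mm of its 16 mm, so it may not be at its stop. I judged the door and switch by eye, not by measured angles.

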